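# Take the used-up solder reel off the stand

## Task

One of the two shrouded solder reels hanging in the grey stand is used up and the other is nearly full; they look alike, so feel by lifting which is the light one. Lift the light reel, axle and all, out of its two open slots and lay it gently, fully down, in the free lane of the black returns tray. Leave the full reel hanging in the stand by both ends of its axle, and do not disturb the other things on the bench.

Things in the scene. Friction and masses are not known exactly. Their poses are not given: they have to be found in the camera images.
- reel_1_mid (a point): One of two like solder reels hung in the stand: white eight-sided shroud with a thin green band, 56 mm across flats, 46 mm wide, between two blue eight-sided flanges (64 mm across flats, 4 mm thick, 54 mm over their outer faces), on a steel axle 10 mm thick ending in black knobs (16 mm thick), 120 mm over all. Point: the reel's centre, on the axle at mid length; its y runs along the axle.
- reel_2_mid (a point): Centre of the other reel, outwardly the same in every way (same size, point and axes). Either may be the light one.
- reel_1: The first reel: same point and axes as point reel_1_mid. It does not roll: on a surface it rests on a flat of each flange, its centre 32 mm up.
- reel_2: The second reel: same point and axes as point reel_2_mid. A nearly full reel weighs 0.6 to 0.8 kg, a used-up one 0.2 to 0.26 kg; nothing on the outside shows which is which.
- stand: Reel stand, fixed: grey base plate 92 x 270 x 6 mm, four aluminium uprights, two a reel, 44 mm wide (x), 5 mm thick (y), 83 mm high. Origin: centre of the underside; y along the axles, z up. The uprights stand 6 mm outside the flanges: no room there for fingers, so in the stand a reel is taken by its shroud, fingers closing along the stand's x.
- bracket_l (a point): A reel's centre when hung in the first pair of slots: stand frame (0, +65, 55) mm. Each upright has one slot, a U open at the top: 14 mm wide, flared over the top 10 mm, bottom 50 mm above the bench. The axle is clear of the slots once raised 35 mm.
- bracket_r (a point): The same for the second pair of slots: stand frame (0, -65, 55) mm.
- tray: Black returns tray, fixed: 163 x 186 mm, 50 mm high, 4 mm floor, 5 mm walls. Origin: centre of the underside. Two open-topped lanes side by side in x, each 74 mm wide (x) and 176 mm long (y); the +x lane already holds a reel, the -x lane is free. A lane leaves 5 mm beside a reel's flanges and 9 mm beside its shroud: too little for fingers.
- free_lane (a point): A reel's centre when it lies on the free lane's floor: mid lane, 36 mm above the bench. y runs along the lane, and so must the reel's axle. It goes in held by the outer faces of its flanges, above the axle, fingers closing along y; to change from shroud to flanges it can be laid on the open mat between robot and stand (x 0.38 to 0.47 m, y -0.1 to 0.1 m is free).
- reel_returned: A reel of the same kind, used up, already lying in the tray's other lane; leave alone. Origin: its centre, y along its axle.
- flux_bottle: Bystander: white bottle with a red cap, 38 mm thick, 95 mm high. Origin: centre of its foot.
- tip_cleaner: Bystander: dark steel pot of brass wool, 64 mm wide, 55 mm high. Origin: centre of its foot.
- tweezers: Bystander: black tweezers lying flat, 125 mm long along x. Origin: near their middle.
- screwdriver: Bystander: screwdriver with an orange handle lying flat, 160 mm long along x. Origin: near its middle.
- tape: Bystander: roll of amber tape lying flat, 80 mm wide, 19 mm high. Origin: centre of its underside.

How it is judged:
By the outcome, as a careful person would: the job done as asked, in the order asked, and still so for the second after the job is handed in, with the robot touching nothing.
It also fails if it takes over 72 s, if anything falls off the work surface, if the arm or the gripper's body presses on something with over 40 N, if the wrist force passes 120 N, or if a joint passes its speed limit or range.

## Robot

A 7-joint arm with a two-finger parallel gripper is mounted at the origin on the work surface. World frame = base frame: x ahead of the robot, y to its left, z up, the work surface at z = 0. Lengths are in m, angles in rad, forces in N, time in s.
With the tool pointing down it reaches from about 0.425 to 1.025 m from the base axis. Payload 9.4 kg.
Tool frame: the origin (TCP) lies at the very end of the fingers, on their centre line; the grasp point (between the pads) lies 19 mm behind it; z points along the fingers, y is the line along which they close (so a half turn about z gives the same grasp; the last joint's range is limited). The gripper opens to 93 mm and grips with 3 to 60 N. Pads are 15 mm wide; open, the fingers measure 128 mm over their backs; the gripper's body (75 mm by 188 mm) begins 65 mm behind the grasp point.
Start: joints at [1.156, 0.599, -0.003, 1.599, 0.002, 0.943, -0.08], TCP at [0.24, -0.684, 0.219] pointing down, gripper open.
Joint ranges: [-2.57, 2.57], [-0.35, 1.97], [-1.29, 1.29], [0.11, 2.56], [-1.05, 4.19], [0.11, 1.86], [-2.63, 2.63]. Speed limits (rad/s): [2.22, 2.22, 3.01, 3.01, 3.14, 3.14, 3.14].

## Interface

Orientations are given as a rotation vector (axis times angle).
In Python, from bench import arm gives the robot as it stands.
- The arm moves only by the shell command python3 -m inch 'ROWS' [FORCE]. ROWS is text: rows parted by semicolons, each of 5 numbers parted by spaces: the shift along the tool's x, y, z as a fraction of full scale, then the turn about the tool's z as a fraction of full scale, then the opening, from 0 (shut) to 1 (fully open). A call has 1 to 5 rows; each row is the pose to reach, as a shift and turn from the pose commanded when the call began, along the tool's axes at that moment; what a row does not reach only later rows make up. Full scale, the value 1, is 0.75 m for a shift and 120 degrees for a turn. A row lasts 1/12 s, in which the tool goes at most 41.7 mm and 7.16 degrees, less where a joint would pass 70% of its speed; a pose out of reach is approached as far as the arm can. A call with a number of a shift or a turn outside -1 to 1 is refused whole. A call with a gripper value outside its range is refused whole. The fingers move at their own pace and stop on an object; FORCE is the grip in N (left out, the last holds). Time passes only in rows, so rows that repeat a pose let the fingers close. It gives the time, the measured TCP pose, the force, the opening and the grip force at its end, in the units of the state.
- arm.sense(): the state, without advancing time (a new reading comes with each control period).
- arm.snapshot(name): name is "scene" or "top"; returns the picture (480x640x3 uint8, red, green, blue); there is no depth.
- arm.camera_model(name): a dict with "mtx" (3x3 intrinsics, pixels), "R" (3x3) and "t" (3): a world point X has camera coordinates R X + t. Camera axes: x right, y down, z forward; pixel columns grow to the right and rows downward; lengths in m; the calibration is good to about 2 mm. A picture is of the moment at which its call begins. camera_model takes no time and is no camera call.
- arm.job_done(): hands the job in; it is judged then, once.
The state is a dict: "t": time; "joints": joint angles; "qvel": joint speeds; "tau": joint torques, N m; "eef_pos": TCP position; "eef_rot": TCP orientation; "wrist_force": force on the tool from outside, world axes, zero at the start; "moment": the same for the moment, N m; "finger_gap": finger opening in m; "gripper_force": force on a finger pad.
Only numpy, scipy, OpenCV 4.12 (cv2) and the standard library are available. Lean on these libraries where they do the work, as an engineer would, in place of code of your own. Each camera call takes 0.05 s, during which the arm holds its last target. There are 200 camera calls.

## Working session

There is one attempt and no reset: what is moved stays moved. The work goes in short steps, Python scripts to look and compute and a shell command to move; the robot and the scene stay as the last step left them, time stands still between calls to the robot, and variables do not carry over. Pictures are saved under pics/ and viewed, at most 11 in all, crops included, and the job is handed in when it is done.

```bash
ls; mkdir -p pics
python3 - <<'E'
from bench import arm
import cv2
s=arm.sense(); print({k:s[k] for k in('t','eef_pos','eef_rot','finger_gap','wrist_force')})
for n in('scene','top'):
    cv2.imwrite(f'pics/{n}0.png',arm.snapshot(n)[:,:,::-1]); m=arm.camera_model(n); print(n,m)
E
```

```text
pics
{'t': 0.0, 'eef_pos': array([ 0.24011579, -0.68356073,  0.21776002]), 'eef_rot': array([-3.09537443e+00, -5.27989182e-01,  6.33291231e-04]), 'finger_gap': 0.09346997889454346, 'wrist_force': array([-0.37078208, -0.05321645, -0.47002801])}
scene {'mtx': array([[544.11841443,   0.        , 314.56669371],
       [  0.        , 544.11841443, 237.35022111],
       [  0.        ,   0.        ,   1.        ]]), 'R': array([[ 0.32043128,  0.94726228,  0.00423982],
       [ 0.81255595, -0.27255793, -0.51523296],
       [-0.48690515,  0.16854185, -0.85703969]]), 't': array([-0.16897943, -0.42837923,  1.48094304])}
top {'mtx': array([[543.21771375,   0.        , 320.73559067],
       [  0.        , 543.21771375, 241.06725691],
       [  0.        ,   0.        ,   1.        ]]), 'R': array([[-0.00341388, -0.99978211, -0.020593  ],
       [-0.98561137,  0.00684417, -0.16888865],
       [ 0.1689928 ,  0.01972013, -0.98541999]]), 't': array([0.01650877, 0.56303305, 1.20444951])}
```

View pics/scene0.png

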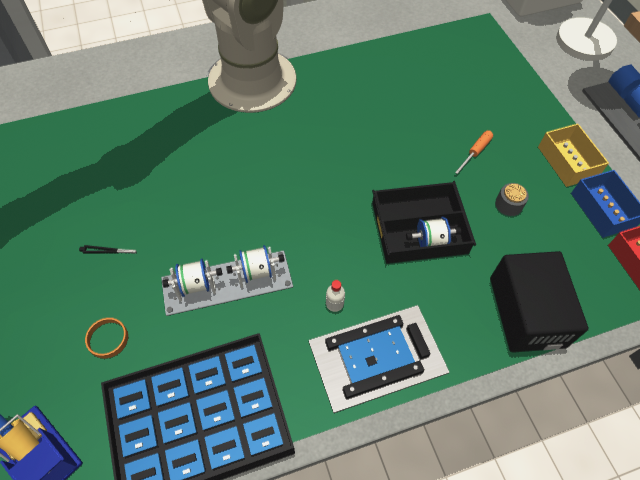

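View pics/top0.png

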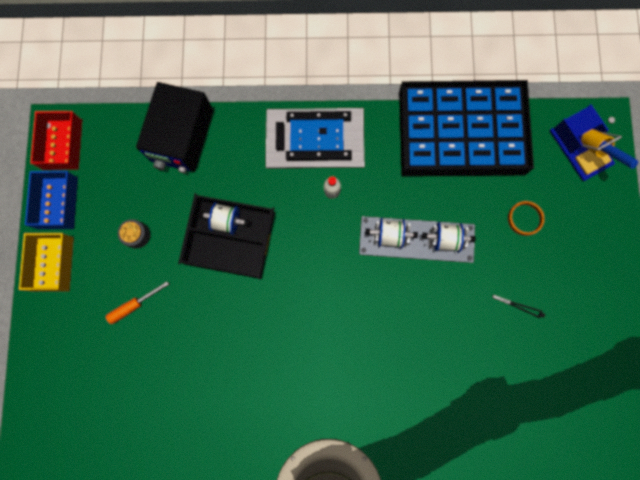

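The scene view shows the stand at about (228,282) with reels near (192,278) and (256,264), and the tray at about (423,222). In the top view the stand is at about (418,240) and the tray at (228,236), with its free lane on the robot side. I'll enlarge both.

Run:
```python
import cv2,numpy as np
t=cv2.imread('pics/top0.png'); s=cv2.imread('pics/scene0.png')
def crop(im,x,y,w,h,k):
    c=cv2.resize(im[y:y+h,x:x+w],None,fx=k,fy=k,interpolation=cv2.INTER_CUBIC)
    for i in range(0,w,10):
        cv2.line(c,(i*k,0),(i*k,8 if i%50 else 20),(0,255,255),1)
        if i%20==0: cv2.putText(c,str(x+i),(i*k,20),0,.35,(0,255,255),1)
    for i in range(0,h,10):
        cv2.line(c,(0,i*k),(8,i*k),(0,255,255),1); cv2.putText(c,str(y+i),(10,i*k+4),0,.35,(0,255,255),1)
    return c
a=crop(t,350,205,133,65,6);b=crop(t,170,185,133,35+60-60+65-40+35,6)
cv2.imwrite('pics/c1.png',np.vstack([a[:,:798],b[:200*6,:798]])[:600+360]); 
cv2.imwrite('pics/c1a.png',a); cv2.imwrite('pics/c1b.png',b)
cv2.imwrite('pics/c2.png',crop(s,155,235,145,85,5)); print(a.shape,b.shape)
```

```text
(390, 798, 3) (570, 798, 3)
```

View pics/c1a.png

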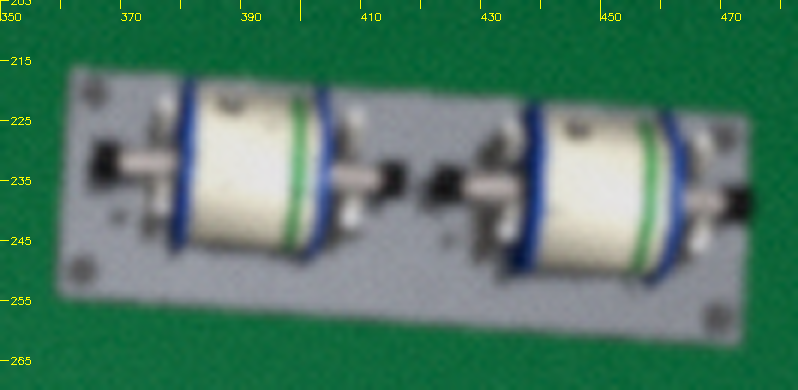

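View pics/c1b.png

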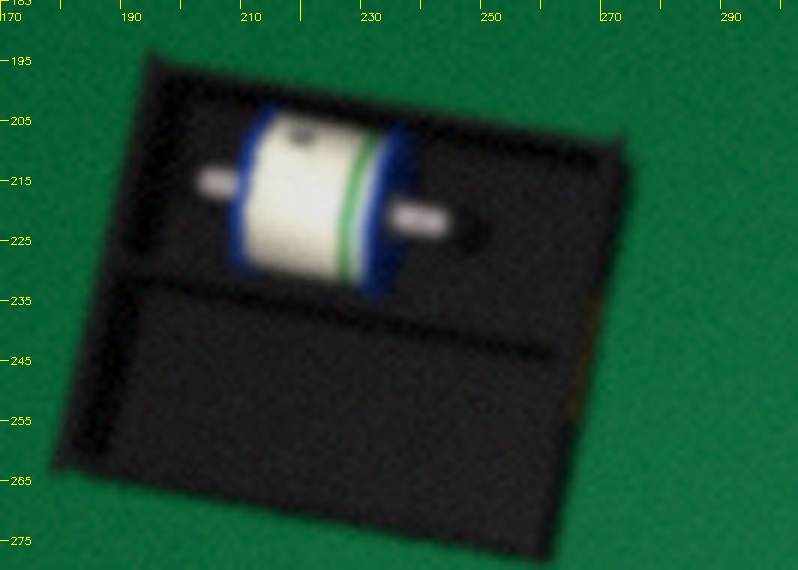

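View pics/c2.png

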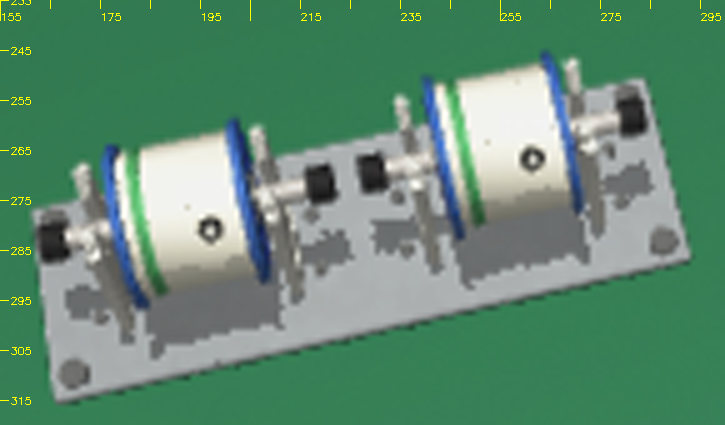

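Top view: stand plate corners at (362,216), (475,224), (473,262), (360,254); tray corners at about (195,194), (275,208), (261,278), (180,263). The free lane is the lower one. The scene crop gives the stand corners (162,277), (166,315), (293,287), (284,251). Next I'll fit the poses and overlay the models.

```bash
cat > h.py <<'E'
import numpy as np,cv2
from bench import arm
def cam(n):
    m=arm.camera_model(n); return m['mtx'],m['R'],m['t']
def proj(n,P):
    K,R,t=cam(n); c=np.atleast_2d(P)@R.T+t; u=c@K.T; return u[:,:2]/u[:,2:]
def ray(n,uv,z):
    K,R,t=cam(n); d=R.T@np.linalg.solve(K,[*uv,1]); c=-R.T@t; return c+d*(z-c[2])/d[2]
def place(p,L):
    L=np.atleast_2d(np.array(L,float)); c,s=np.cos(p[2]),np.sin(p[2])
    return np.c_[p[0]+c*L[:,0]-s*L[:,1],p[1]+s*L[:,0]+c*L[:,1],L[:,2]]
E
python3 - <<'E'
from h import *
from scipy.optimize import least_squares
a,b=.046,.135
L=[[a,b,.006],[a,-b,.006],[-a,-b,.006],[-a,b,.006]]
T=np.array([[361.7,216],[475,224.2],[473.3,262.3],[359.7,254.3]])
S=np.array([[293,287],[166.4,315.4],[161.6,277.2],[284,251.4]])
f=lambda p:np.r_[proj('top',place(p,L))-T,proj('scene',place(p,L))-S].ravel()
r=least_squares(f,[.6,-.2,0]);print('stand',r.x,np.round(r.fun,1))
for z in(.05,0):
  for uv in([195,194.2],[274.7,208.3],[261.3,278.3],[180,263.3]): print(z,ray('top',uv,z))
a,b=.0815,.093
L2=[[a,b,.05],[a,-b,0],[-a,-b,0],[-a,b,.05]]
T2=np.array([[195,194.2],[274.7,208.3],[261.3,278.3],[180,263.3]])
r2=least_squares(lambda p:(proj('top',place(p,L2))-T2).ravel(),[.6,.3,0]);print('tray',r2.x,np.round(r2.fun,1))
# overlays
def box(im,n,p,hx,hy,z,cx=0):
    q=proj(n,place(p,[[cx+hx,hy,z],[cx+hx,-hy,z],[cx-hx,-hy,z],[cx-hx,hy,z]]))
    return q
out=[]
for n,(x,y,w,h) in {'top':(165,180,130,110),'scene':(365,170,120,100)}.items():
    im=cv2.imread(f'pics/{n}0.png');k=5
    c=cv2.resize(im[y:y+h,x:x+w],None,fx=k,fy=k,interpolation=cv2.INTER_CUBIC)
    c=np.clip(c.astype(float)*2,0,255).astype('uint8')
    for hx,hy,z,cx,col in((a,b,.05,0,(0,0,255)),(a,b,0,0,(255,0,255)),(.037,.088,.05,-.0395,(0,255,255)),(.037,.088,.004,-.0395,(255,255,0))):
        q=(box(im,n,r2.x,hx,hy,z,cx)-[x,y])*k+k/2
        cv2.polylines(c,[q.astype(int)],True,col,1)
    out.append(c[:500,:600])
h=max(o.shape[0] for o in out)
o=np.hstack([cv2.copyMakeBorder(q,0,h-q.shape[0],0,0,0) for q in out]);cv2.imwrite('pics/ov.png',cv2.resize(out[0],None,fx=1,fy=1));cv2.imwrite('pics/ov2.png',out[1])
print('br',place(r.x,[[0,.065,.055],[0,-.065,.055]]))
# axle checks top: knob ends mids
for n,uv in(('top',((367,232),(415,235))),('top',((424,236),(472,239)))):
    print([ray(n,u,.055) for u in uv])
E
```

```text
stand [ 0.57515323 -0.21410179 -0.08088007] [-0.4 -0.5 -0.4 -0.6  0.1 -0.5 -0.9 -1.   0.2 -0.3 -1.2 -0.1 -0.9 -0.7
 -0.1 -1.3]
0.05 [0.67648736 0.30848911 0.05      ]
0.05 [0.6409958  0.12059555 0.05      ]
0.05 [0.47757205 0.14942674 0.05      ]
0.05 [0.51318031 0.33727299 0.05      ]
0 [0.68967561 0.32145611 0.        ]
0 [0.65274402 0.12593897 0.        ]
0 [0.48268953 0.15593995 0.        ]
0 [0.51974255 0.35140786 0.        ]
tray [ 0.58112844  0.23193757 -0.16093192] [-0.9  0.  -0.5  2.4  1.2 -1.3  0.2 -1. ]
br [[ 0.58040471 -0.14931428  0.055     ]
 [ 0.56990176 -0.2788893   0.055     ]]
[array([ 0.58229908, -0.09282077,  0.055     ]), array([ 0.57451255, -0.20238721,  0.055     ])]
[array([ 0.57204057, -0.22282692,  0.055     ]), array([ 0.5643093 , -0.33165552,  0.055     ])]
```

View pics/ov2.png

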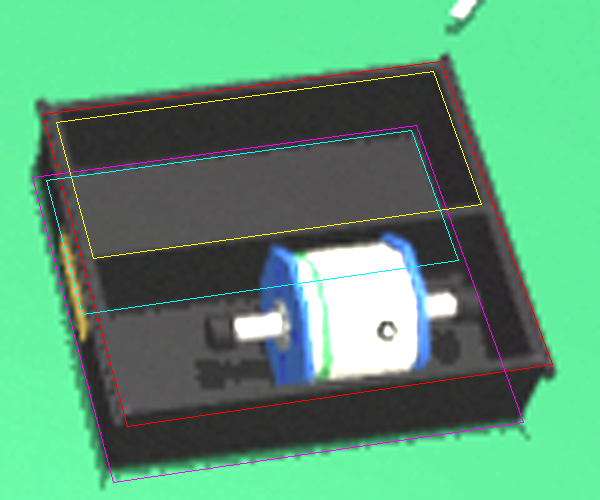

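The overlay shows that the tray's yaw and origin are slightly off: the outline I read in the top view is the rim itself. The scene rim corners are at about (373,190.5), (454,181.5), (475,243.5) and (388.5,253.5). I'll refit using the rim in both views and work out the approach.

```bash
python3 - <<'E'
from h import *
from scipy.optimize import least_squares
from scipy.spatial.transform import Rotation as Ro
a,b,z=.0815,.093,.05
L=[[a,b,z],[a,-b,z],[-a,-b,z],[-a,b,z]]
T=np.array([[195,194.2],[274.7,208.3],[261.3,278.3],[180,263.3]])
S=np.array([[475,243.5],[388.5,253.5],[373.2,190.5],[454,181.7]])
f=lambda p:np.r_[proj('top',place(p,L))-T,proj('scene',place(p,L))-S].ravel()
r=least_squares(f,[.58,.23,-.17]);print('tray',r.x,np.round(r.fun,1))
print('free',place(r.x,[[-.0395,0,.036]]))
s=arm.sense();M=Ro.from_rotvec(s['eef_rot']).as_matrix();print(np.round(M,3))
E
cat >> h.py <<'E'
from scipy.spatial.transform import Rotation as Ro
def go(xyz,close_dir=None):
    "row fractions to reach TCP xyz with tool y along world angle close_dir (mod pi)"
    s=arm.sense();M=Ro.from_rotvec(s['eef_rot']).as_matrix()
    d=M.T@(np.array(xyz)-s['eef_pos'])/.75; print('t',s['t'],'pos',np.round(s['eef_pos'],4),'tilt',np.round(M[:2,2],3))
    if close_dir is not None:
        v=M.T@[np.cos(close_dir),np.sin(close_dir),0]; th=np.degrees(np.arctan2(-v[0],v[1]))
        th=(th+90)%180-90; print('turn deg',th,'alt',th-180*np.sign(th),'frac',th/120)
    print('shift',np.round(d,4),'F',np.round(s['wrist_force'],2),'M',np.round(s['moment'],2),'gap',s['finger_gap'],s['gripper_force'],'j',np.round(s['joints'],2))
E
python3 -c "
from h import *
go([.5804,-.1493,.20],-.0809)
go([.5699,-.2789,.20],-.0809)"
```

```text
tray [ 0.57855045  0.23085991 -0.18482384] [ 0.5  0.3 -1.7 -0.2 -2.2 -1.6  0.  -1.  -1.6 -0.9 -0.5 -0.4 -0.3  0.3
 -1.3  0. ]
free [[0.53972319 0.23811896 0.036     ]]
[[ 0.943  0.331 -0.001]
 [ 0.331 -0.943  0.001]
 [-0.    -0.001 -1.   ]]
t 0.1 pos [ 0.2401 -0.6837  0.2179] tilt [-0.001  0.001]
turn deg -66.0100677488509 alt 113.9899322511491 frac -0.5500838979070909
shift [ 0.6642 -0.5218  0.0244] F [ 0.22 -0.19  0.35] M [-0.06 -0.01  0.01] gap 0.09354887263532036 0.0 j [ 1.16  0.6  -0.    1.6   0.    0.94 -0.08]
t 0.1 pos [ 0.2401 -0.6837  0.2179] tilt [-0.001  0.001]
turn deg -66.0100677488509 alt 113.9899322511491 frac -0.5500838979070909
shift [ 0.5938 -0.3634  0.0242] F [ 0.22 -0.19  0.35] M [-0.06 -0.01  0.01] gap 0.09354887263532036 0.0 j [ 1.16  0.6  -0.    1.6   0.    0.94 -0.08]
```

```bash
python3 -m inch '.594 -.363 .024 -.55 1;.594 -.363 .024 -.55 1;.594 -.363 .024 -.55 1;.594 -.363 .024 -.55 1;.594 -.363 .024 -.55 1' 20; python3 -c "
from h import *
go([.5699,-.2789,.20],-.0809)"
```

```text
t: 0.52
eef_pos: [0.3726, -0.5209, 0.2112]
eef_rot: [-2.78, -1.463, 0.0]
wrist_force: [0.4, -0.5, 0.2]
finger_gap: 0.0926
gripper_force: 0.0
t 0.5167 pos [ 0.3726 -0.5209  0.2112] tilt [-0.  0.]
turn deg -29.857707324937152 alt 150.14229267506283 frac -0.24881422770780962
shift [0.4149 0.0341 0.0149] F [ 0.36 -0.53  0.18] M [-0.08 -0.04  0.04] gap 0.09257996432701288 0.0 j [ 0.99  0.51 -0.19  1.8   0.12  0.84  0.14]
```

```bash
python3 -m inch '.415 .034 .015 -.249 1;.415 .034 .015 -.249 1;.415 .034 .015 -.249 1;.415 .034 .015 -.249 1;.415 .034 .015 -.249 1' 20; python3 -c "
from h import *
go([.5699,-.2789,.17],-.0809)"
```

```text
t: 0.93
eef_pos: [0.505, -0.3605, 0.2036]
eef_rot: [-2.307, -2.131, 0.0]
wrist_force: [0.3, -0.4, 0.5]
finger_gap: 0.0929
gripper_force: 0.0
t 0.9333 pos [ 0.505  -0.3605  0.2036] tilt [-0.  0.]
turn deg 0.08692822187950355 alt -179.9130717781205 frac 0.0007244018489958629
shift [0.1154 0.0777 0.0448] F [ 0.34 -0.42  0.52] M [-0.07 -0.11 -0.02] gap 0.09289440173667117 0.0 j [ 0.76  0.51 -0.34  1.85  0.22  0.82  0.23]
```

```bash
python3 -m inch '.115 .078 .045 0 1;.115 .078 .045 0 1;.115 .078 .045 0 1;.115 .078 .09 0 1;.115 .078 .09 0 1' 20; python3 -c "
from h import *
go([.5699,-.2789,.036],-.0809)
cv2.imwrite('pics/g1.png',cv2.resize(arm.snapshot('scene')[200:350,120:320,::-1],None,fx=4,fy=4))
K=place([.5752,-.2141,-.0809],[[0,-.065,.055]]);print(proj('scene',K),proj('scene',arm.sense()['eef_pos']))"
```

```text
t: 1.35
eef_pos: [0.5688, -0.2782, 0.1317]
eef_rot: [-2.306, -2.124, 0.004]
wrist_force: [-1.5, -0.7, -0.2]
finger_gap: 0.0929
gripper_force: 0.0
t 1.35 pos [ 0.5688 -0.2782  0.1317] tilt [-0.006  0.003]
turn deg -0.09510793336352208 alt 179.90489206663648 frac -0.000792566111362684
shift [-0.0012  0.0024  0.1276] F [-1.48 -0.69 -0.15] M [-0.06  0.02  0.01] gap 0.09285390938975152 0.0 j [ 0.57  0.61 -0.3   1.87  0.27  0.7   0.03]
[[191.79361567 277.77311676]] [[183.21688755 258.64975047]]
```

View pics/g1.png

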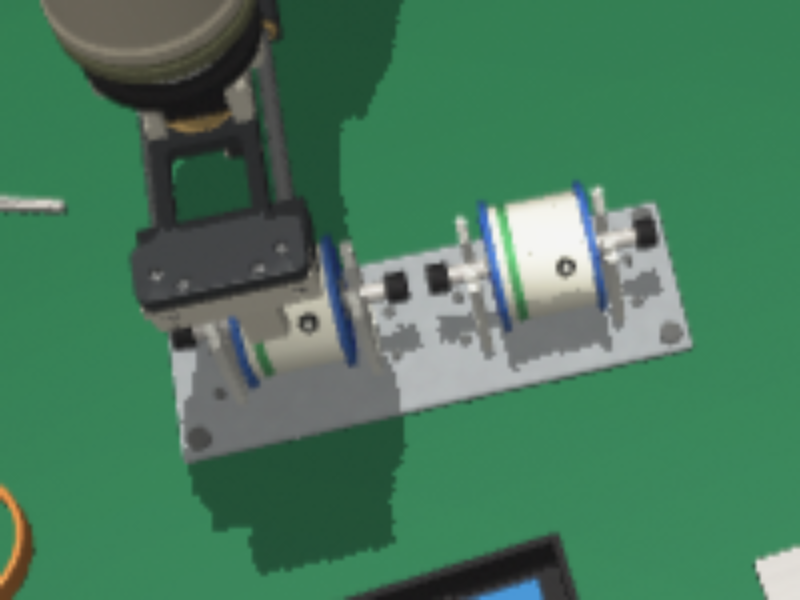

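The gripper is straddling the right reel's shroud (left in the scene view), fingers at crop (210–270,310), in line with it. Now I'll descend, grip and do a small weighing lift.

```bash
python3 -m inch '-.001 .001 .03 0 1;-.001 .001 .06 0 1;-.001 .001 .09 0 1;-.001 .001 .115 0 1;-.001 .001 .125 0 1' 30; python3 -m inch '0 0 .002 0 1; 0 0 .002 0 1;0 0 .002 0 .5;0 0 .002 0 .5;0 0 .002 0 .5' 30;python3 -c "
from h import *
go([.5699,-.2789,.036],-.0809)"
```

```text
t: 1.82
eef_pos: [0.5692, -0.2835, 0.0416]
eef_rot: [-2.317, -2.12, 0.003]
wrist_force: [0.3, 0.8, -0.1]
finger_gap: 0.0928
gripper_force: 0.0
t: 2.23
eef_pos: [0.5713, -0.2825, 0.0424]
eef_rot: [2.315, 2.122, 0.001]
wrist_force: [0.1, -0.4, -0.2]
finger_gap: 0.0777
gripper_force: 0.0
t 2.2333 pos [ 0.5713 -0.2825  0.0424] tilt [ 0.001 -0.001]
turn deg -0.3355149773165351 alt 179.66448502268346 frac -0.0027959581443044593
shift [ 0.0046 -0.0023  0.0085] F [ 0.11 -0.44 -0.19] M [-0.07 -0.07  0.01] gap 0.07768296104740297 0.0 j [ 0.53  0.73 -0.25  1.92  0.33  0.53 -0.03]
```

```bash
python3 -m inch '.004 -.002 .008 0 .7; .004 -.002 .008 0 .6;.004 -.002 .008 0 .5;.004 -.002 .008 0 .5;.004 -.002 .008 0 .5' 30; python3 -m inch '0 0 0 0 .5; 0 0 0 0 .5;0 0 0 0 .5;0 0 0 0 .5;0 0 0 0 .5' 30;python3 -c "
from h import *
go([.5699,-.2789,.036],-.0809)"
```

```text
t: 2.65
eef_pos: [0.5694, -0.2787, 0.035]
eef_rot: [-2.315, -2.123, 0.0]
wrist_force: [0.7, 0.4, -1.9]
finger_gap: 0.0558
gripper_force: 30.0
t: 3.07
eef_pos: [0.5695, -0.279, 0.0351]
eef_rot: [-2.315, -2.123, 0.0]
wrist_force: [0.9, 0.7, -2.4]
finger_gap: 0.0559
gripper_force: 30.0
t 3.0667 pos [ 0.5695 -0.279   0.0351] tilt [-0. -0.]
turn deg -0.3234086355637231 alt 179.67659136443626 frac -0.002695071963031026
shift [ 0.0002  0.0005 -0.0012] F [ 0.87  0.7  -2.45] M [-0.05 -0.08  0.04] gap 0.055905003953137515 29.988439723674674 j [ 0.52  0.73 -0.24  1.93  0.33  0.52 -0.03]
```

Gripped, gap 56 mm. Lift 12 mm, staying in the slots, and read the weight.

```bash
python3 -m inch '0 0 -.005 0 .5; 0 0 -.01 0 .5;0 0 -.016 0 .5;0 0 -.016 0 .5;0 0 -.016 0 .5' 30; python3 -m inch '0 0 0 0 .5; 0 0 0 0 .5;0 0 0 0 .5;0 0 0 0 .5;0 0 0 0 .5' 30;python3 -c "
from h import *
go([.5695,-.279,.0351],-.0809)"
```

```text
t: 3.48
eef_pos: [0.5698, -0.2791, 0.0477]
eef_rot: [2.315, 2.123, 0.001]
wrist_force: [0.1, 0.3, -1.7]
finger_gap: 0.0561
gripper_force: 30.0
t: 3.9
eef_pos: [0.5695, -0.2789, 0.047]
eef_rot: [-2.315, -2.123, 0.0]
wrist_force: [-1.1, -0.0, -2.7]
finger_gap: 0.0554
gripper_force: 30.0
t 3.9 pos [ 0.5695 -0.2789  0.047 ] tilt [-0.  0.]
turn deg -0.31632414436900547 alt 179.683675855631 frac -0.002636034536408379
shift [-0.0002  0.      0.0159] F [-1.11 -0.01 -2.74] M [-0.04 -0.09  0.08] gap 0.05537521445005888 29.988254230411258 j [ 0.53  0.72 -0.25  1.93  0.32  0.54 -0.03]
```

About 2–2.7 N, so this is the light one, provided it really came up with the fingers. Lift clear and check with a picture.

```bash
python3 -m inch '0 0 -.02 0 .5; 0 0 -.045 0 .5;0 0 -.07 0 .5;0 0 -.1 0 .5;0 0 -.1 0 .5' 30; python3 -m inch '0 0 0 0 .5; 0 0 0 0 .5;0 0 0 0 .5' 30;python3 -c "
from h import *
go([.425,-.03,.15],0)
cv2.imwrite('pics/g2.png',cv2.resize(arm.snapshot('scene')[180:330,120:320,::-1],None,fx=4,fy=4))"
```

```text
t: 4.32
eef_pos: [0.5715, -0.2796, 0.1259]
eef_rot: [2.312, 2.12, 0.004]
wrist_force: [0.8, 0.3, -2.6]
finger_gap: 0.0559
gripper_force: 30.0
t: 4.57
eef_pos: [0.5688, -0.2787, 0.1209]
eef_rot: [-2.314, -2.122, 0.001]
wrist_force: [0.0, -0.6, -1.6]
finger_gap: 0.0558
gripper_force: 30.0
t 4.5667 pos [ 0.5688 -0.2787  0.1209] tilt [-0.002  0.001]
turn deg -4.9537056949123865 alt 175.0462943050876 frac -0.04128088079093655
shift [ 0.3138 -0.2197 -0.0383] F [ 0.01 -0.56 -1.58] M [-0.02 -0.08 -0.  ] gap 0.05579282793196707 29.98834925412666 j [ 0.56  0.62 -0.3   1.88  0.28  0.68  0.02]
```

View pics/g2.png

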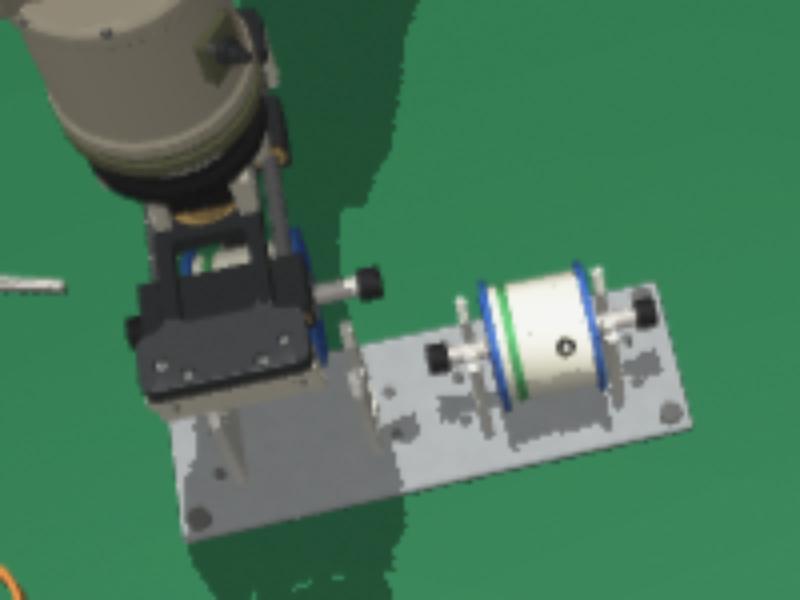

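The reel hangs in the fingers, clear of its uprights (axle at crop y≈285), and the other still sits in its slots at (540,340). So the light one is in hand; carry it to the mat at (0.45, 0), turning the axle to the lane's direction.

```bash
python3 -c "
from h import *
go([.45,0,.15],-.185)"; python3 -m inch '.3 -.2 -.037 0 .5;.3 -.2 -.037 0 .5;.3 -.2 -.037 0 .5;.3 -.2 -.037 0 .5;.3 -.2 -.037 0 .5'; python3 -c "
from h import *
go([.45,0,.12],-.185)"
```

```text
t 4.6167 pos [ 0.5688 -0.2786  0.1208] tilt [-0.002  0.001]
turn deg 5.656282739108889 alt -174.3437172608911 frac 0.04713568949257407
shift [ 0.3565 -0.19   -0.0383] F [ 0.43 -0.61 -2.36] M [-0.06 -0.05  0.02] gap 0.055984862356974044 29.988285748986527 j [ 0.56  0.62 -0.3   1.88  0.28  0.68  0.02]
t: 5.03
eef_pos: [0.4683, -0.0958, 0.1428]
eef_rot: [-2.315, -2.122, 0.001]
wrist_force: [1.5, 2.0, -2.2]
finger_gap: 0.0558
gripper_force: 30.0
t 5.0333 pos [ 0.4683 -0.0958  0.1428] tilt [-0.001  0.   ]
turn deg 5.622540343343189 alt -174.3774596566568 frac 0.04685450286119324
shift [ 0.1251 -0.0354  0.0305] F [ 1.53  1.98 -2.2 ] M [ 0.06 -0.14  0.04] gap 0.05582817253140571 29.98694497451652 j [ 0.31  0.44 -0.3   2.21  0.26  0.52 -0.28]
```

```bash
python3 -m inch '.125 -.035 .03 .047 .5;.125 -.035 .03 .047 .5;.125 -.035 .03 .047 .5;.125 -.035 .03 .047 .5;.125 -.035 .03 .047 .5'; python3 -c "
from h import *
go([.45,0,.015],-.185)"
```

```text
t: 5.45
eef_pos: [0.4515, -0.0005, 0.1203]
eef_rot: [-2.413, -2.01, 0.002]
wrist_force: [0.4, -0.1, -2.0]
finger_gap: 0.0558
gripper_force: 30.0
t 5.45 pos [ 0.4515 -0.0005  0.1203] tilt [-0.001 -0.   ]
turn deg 0.18959798725509813 alt -179.8104020127449 frac 0.0015799832271258178
shift [ 0.0003 -0.0018  0.1404] F [ 0.38 -0.09 -1.97] M [-0.05 -0.13 -0.05] gap 0.05578634790520997 29.988152843434364 j [ 0.05  0.45 -0.24  2.29  0.25  0.42 -0.58]
```

```bash
python3 -m inch '0 0 .03 0 .5;0 0 .06 0 .5;0 0 .09 0 .5;0 0 .115 0 .5;0 0 .13 0 .5'; python3 -m inch '0 0 .005 0 .5;0 0 .008 0 .5;0 0 .01 0 .5;0 0 .01 0 .5;0 0 .01 0 .5'; python3 -c "
from h import *
go([.45,0,.012],-.185)"
```

```text
t: 5.87
eef_pos: [0.4517, -0.0032, 0.0216]
eef_rot: [-2.419, -2.004, 0.003]
wrist_force: [0.2, -0.9, -1.6]
finger_gap: 0.0556
gripper_force: 30.0
t: 6.28
eef_pos: [0.4523, -0.0019, 0.0165]
eef_rot: [2.417, 2.006, 0.001]
wrist_force: [-0.3, -0.1, -1.8]
finger_gap: 0.0558
gripper_force: 30.0
t 6.2833 pos [ 0.4523 -0.0019  0.0165] tilt [0.001 0.   ]
turn deg -0.02989809608699545 alt 179.97010190391302 frac -0.0002491508007249621
shift [ 0.0019 -0.0034  0.0061] F [-0.33 -0.05 -1.81] M [-0.03 -0.12 -0.02] gap 0.055767182751355754 29.988398359855637 j [-0.07  0.66 -0.08  2.36  0.37  0.13 -0.68]
```

j6 is near its limit at this radius, so I'll go 25 mm farther out and then down.

```bash
python3 -m inch '0 .015 -.01 0 .5;0 .035 -.01 0 .5;0 .035 -.01 0 .5;0 .035 0 0 .5;0 .035 0 0 .5';  python3 -m inch '0 0 .004 0 .5;0 0 .006 0 .5;0 0 .006 0 .5;0 0 .006 0 .5;0 0 .006 0 .5'; python3 -c "
from h import *
go([.475,0,.012],-.185)"
```

```text
t: 6.7
eef_pos: [0.4767, -0.0065, 0.0153]
eef_rot: [-2.417, -2.006, 0.001]
wrist_force: [-0.4, 0.2, -1.8]
finger_gap: 0.0559
gripper_force: 30.0
t: 7.12
eef_pos: [0.4766, -0.0063, 0.0119]
eef_rot: [-2.416, -2.008, 0.002]
wrist_force: [-2.9, 0.5, 13.5]
finger_gap: 0.0561
gripper_force: 30.0
t 7.1167 pos [ 0.4766 -0.0063  0.0119] tilt [-0.001 -0.001]
turn deg 0.04191297155769291 alt -179.95808702844232 frac 0.00034927476298077427
shift [ 0.0079 -0.0036 -0.0001] F [-2.87  0.52 13.51] M [-0.06  0.52  0.02] gap 0.056084656122289904 29.994149506674148 j [-0.04  0.68 -0.1   2.31  0.37  0.18 -0.67]
```

Touching the mat. Ease off, open, rise.

```bash
python3 -m inch '0 0 -.001 0 .5;0 0 -.001 0 .8;0 0 -.001 0 1;0 0 -.001 0 1;0 0 -.001 0 1';  python3 -m inch '0 0 0 0 1;0 0 -.03 0 1;0 0 -.07 0 1;0 0 -.11 0 1;0 0 -.15 0 1'; python3 -c "
from h import *
go([.4766,-.0063,.13],np.pi/2-.185)
cv2.imwrite('pics/g3.png',np.hstack([cv2.resize(arm.snapshot(n)[b:b+75,a:a+50,::-1],None,fx=8,fy=8) for n,a,b in(('scene',275,165),('top',295,250))]))
for z in (0.064,.032):print([proj(n,[.4766,-.0063,z]) for n in('scene','top')])"
```

```text
t: 7.53
eef_pos: [0.4776, -0.0063, 0.012]
eef_rot: [-2.417, -2.007, 0.0]
wrist_force: [0.5, 0.1, -0.3]
finger_gap: 0.0781
gripper_force: 0.0
t: 7.95
eef_pos: [0.4771, -0.0064, 0.1257]
eef_rot: [-2.416, -2.007, 0.002]
wrist_force: [0.8, 0.4, 0.2]
finger_gap: 0.0933
gripper_force: 0.0
t 7.95 pos [ 0.4771 -0.0064  0.1257] tilt [-0.001 -0.   ]
turn deg -89.98715367859131 alt 90.01284632140869 frac -0.7498929473215943
shift [-0.     -0.0007 -0.0057] F [0.81 0.45 0.23] M [-0.05 -0.1   0.  ] gap 0.0933341292674566 0.0 j [ 0.1   0.47 -0.28  2.23  0.27  0.48 -0.58]
[array([[304.55144403, 204.34071671]]), array([[329.56649483, 277.71985016]])]
[array([[304.71601999, 212.43351154]]), array([[329.62992457, 279.14006522]])]
```

View pics/g3.png

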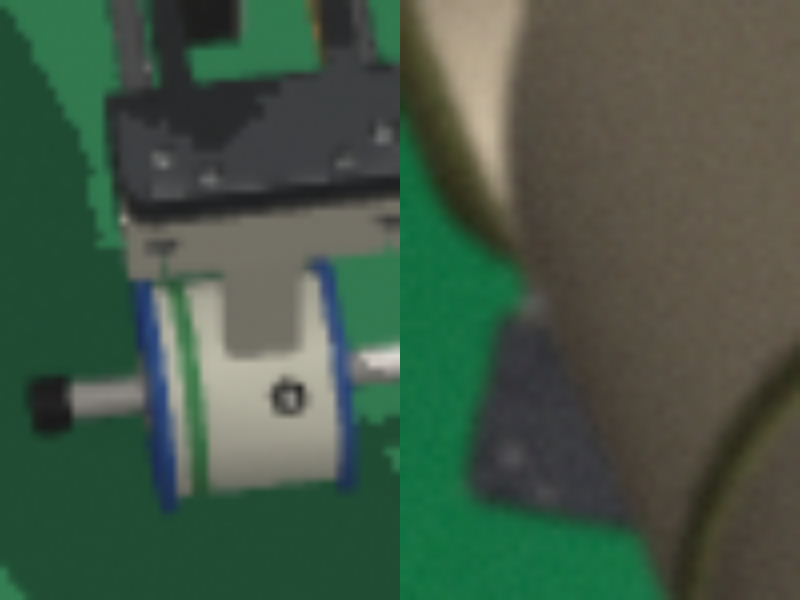

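The reel lies flat on the mat, centred near scene pixel (306,212.5), about 2 mm along y from the grip centre. Turn 90° (−0.75) in place, in three calls.

```bash
python3 -m inch '0 0 0 -.298 .8;0 0 0 -.298 .8;0 0 0 -.298 .8;0 0 0 -.298 .8;0 0 0 -.298 .8';python3 -m inch '0 0 0 -.298 .8;0 0 0 -.298 .8;0 0 0 -.298 .8;0 0 0 -.298 .8;0 0 0 -.298 .8';python3 -m inch '0 0 0 -.154 .8;0 0 0 -.154 .8;0 0 0 -.154 .8;0 0 0 -.154 .8;0 0 0 -.154 .8'; python3 -c "
from h import *
go([.4770,-.0045,.042],np.pi/2-.185)"
```

```text
t: 8.47
eef_pos: [0.4773, -0.0064, 0.1239]
eef_rot: [-1.676, -2.657, 0.0]
wrist_force: [0.1, 0.3, 0.1]
finger_gap: 0.0746
gripper_force: 0.0
t: 8.88
eef_pos: [0.4773, -0.0064, 0.1239]
eef_rot: [-0.779, -3.042, -0.0]
wrist_force: [-0.2, -0.3, 0.0]
finger_gap: 0.0741
gripper_force: 0.0
t: 9.3
eef_pos: [0.4773, -0.0064, 0.124]
eef_rot: [-0.294, -3.126, -0.001]
wrist_force: [0.7, -0.3, -0.7]
finger_gap: 0.0745
gripper_force: 0.0
t 9.3 pos [ 0.4773 -0.0064  0.124 ] tilt [-0.001  0.001]
turn deg -0.15974981359349272 alt 179.8402501864065 frac -0.0013312484466124392
shift [0.0007 0.0024 0.1093] F [ 0.66 -0.3  -0.72] M [ 0.04 -0.14  0.05] gap 0.074470343094975 0.0 j [ 0.41  0.55 -0.73  2.21  0.65  0.6   0.59]
```

```bash
python3 -m inch '.001 .002 .03 0 .8;.001 .002 .06 0 .8;.001 .002 .085 0 .8;.001 .002 .1 0 .8;.001 .002 .1 0 .8'; python3 -c "
from h import *
go([.4770,-.0045,.042],np.pi/2-.185)"
```

```text
t: 9.72
eef_pos: [0.4761, -0.0045, 0.0477]
eef_rot: [-0.292, -3.125, 0.001]
wrist_force: [0.5, -0.1, -0.5]
finger_gap: 0.0743
gripper_force: 0.0
t 9.7167 pos [ 0.4761 -0.0045  0.0477] tilt [-0.003 -0.   ]
turn deg -0.09198247358008871 alt 179.9080175264199 frac -0.0007665206131674059
shift [-0.0012  0.0002  0.0076] F [ 0.53 -0.15 -0.53] M [ 0.08 -0.15  0.03] gap 0.07433179795126113 0.0 j [ 0.27  0.65 -0.55  2.27  0.85  0.43  0.4 ]
```

```bash
python3 -m inch '-.001 0 .0075 0 .8;-.001 0 .0075 0 .8;-.001 0 .0075 0 .6;-.001 0 .0075 0 .5;-.001 0 .0075 0 .4' 25;python3 -m inch '0 0 0 0 .4;0 0 0 0 .4;0 0 0 0 .4;0 0 0 0 .4' 25; python3 -c "
from h import *
go([.4770,-.0045,.042],np.pi/2-.185)"
```

```text
t: 10.13
eef_pos: [0.4782, -0.005, 0.0446]
eef_rot: [0.291, 3.127, 0.0]
wrist_force: [0.0, -0.2, -0.5]
finger_gap: 0.0589
gripper_force: 0.0
t: 10.47
eef_pos: [0.4783, -0.005, 0.0445]
eef_rot: [0.29, 3.127, -0.0]
wrist_force: [-0.2, -0.2, 6.8]
finger_gap: 0.0537
gripper_force: 25.0
t 10.4667 pos [ 0.4783 -0.005   0.0445] tilt [ 0.001 -0.   ]
turn deg -0.009045774374229154 alt 179.99095422562579 frac -7.538145311857629e-05
shift [0.0018 0.0004 0.0034] F [-0.24 -0.17  6.76] M [-0.05 -0.05  0.01] gap 0.05370494070234914 24.98873434960842 j [ 0.27  0.66 -0.54  2.27  0.87  0.42  0.39]
```

Gripped by the flanges (53.7 mm). Lift and head for the lane.

```bash
python3 -m inch '0 0 -.02 0 .4;0 0 -.05 0 .4;0 0 -.085 0 .4;0 0 -.12 0 .4;0 0 -.14 0 .4';python3 -m inch '0 0 0 0 .4;0 0 0 0 .4'; python3 -c "
from h import *
go([.5397,.2381,.150],np.pi/2-.185)"
```

```text
t: 10.88
eef_pos: [0.4781, -0.0048, 0.1511]
eef_rot: [0.29, 3.127, 0.0]
wrist_force: [1.2, 0.2, -2.0]
finger_gap: 0.0537
gripper_force: 25.0
t: 11.05
eef_pos: [0.478, -0.0055, 0.1492]
eef_rot: [0.292, 3.127, -0.0]
wrist_force: [0.2, 0.2, -2.9]
finger_gap: 0.0542
gripper_force: 25.0
t 11.05 pos [ 0.478  -0.0055  0.1492] tilt [ 0.001 -0.   ]
turn deg -0.06363344085103506 alt 179.93636655914895 frac -0.0005302786737586255
shift [-0.0207  0.3343 -0.0011] F [ 0.16  0.19 -2.87] M [-0.01 -0.12  0.01] gap 0.05423790195718843 24.990357868373394 j [ 0.45  0.51 -0.77  2.19  0.6   0.66  0.64]
```

```bash
python3 -m inch '-.003 .045 0 0 .4;-.006 .09 0 0 .4;-.009 .135 0 0 .4;-.0104 .167 0 0 .4;-.0104 .167 0 0 .4';python3 -m inch '-.003 .045 0 0 .4;-.006 .09 0 0 .4;-.009 .135 0 0 .4;-.0104 .167 0 0 .4;-.0104 .167 0 0 .4';python3 -m inch '0 0 0 0 .4;0 0 0 0 .4'; python3 -c "
from h import *
go([.5397,.2381,.150],np.pi/2-.185)
P=place([.57855,.23086,-.18482],[[-.0395,0,.05]])
p=arm.sense()['eef_pos']
for n in('scene','top'):
    im=arm.snapshot(n)[:,:,::-1].copy()
    x,y=(360,150) if n=='scene' else (165,175)
    c=cv2.resize(im[y:y+120,x:x+130],None,fx=5,fy=5,interpolation=cv2.INTER_CUBIC)
    cv2.imwrite(f'pics/g4{n}.png',c)
    q=proj(n,[p-[0,0,.0125]]); print(n,(q-[x,y])*5)
"
```

```text
t: 11.47
eef_pos: [0.5091, 0.1227, 0.148]
eef_rot: [-0.281, -3.129, -0.006]
wrist_force: [0.6, 0.8, -0.8]
finger_gap: 0.054
gripper_force: 25.0
t: 11.88
eef_pos: [0.5391, 0.2442, 0.1477]
eef_rot: [-0.282, -3.128, -0.006]
wrist_force: [1.4, -0.2, -1.8]
finger_gap: 0.054
gripper_force: 25.0
t: 12.05
eef_pos: [0.5385, 0.2371, 0.1474]
eef_rot: [-0.29, -3.126, 0.004]
wrist_force: [0.4, -0.8, -2.4]
finger_gap: 0.0538
gripper_force: 25.0
t 12.05 pos [0.5385 0.2371 0.1474] tilt [-0.002 -0.002]
turn deg 0.011355455376673262 alt -179.98864454462333 frac 9.462879480561052e-05
shift [-0.0013  0.0017 -0.0035] F [ 0.44 -0.76 -2.44] M [ 0.01 -0.18 -0.01] gap 0.05375600269350594 24.989881496876478 j [-0.02  0.62 -0.73  1.95  0.58  0.79  0.3 ]
scene [[317.13074311 139.41829659]]
top [[254.84155054 356.25489551]]
```

View pics/g4scene.png

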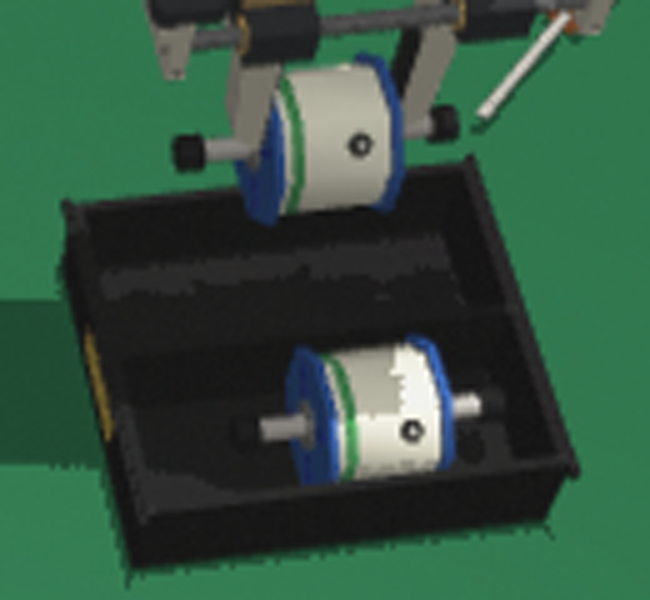

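Reel held level over the free lane; the knobs' midpoint at crop (317,138) agrees with the arm's predicted (317,139), so camera and arm agree to under 1 px. Descend.

```bash
python3 -m inch '-.001 .001 .02 0 .4;-.001 .001 .045 0 .4;-.001 .001 .07 0 .4;-.001 .001 .09 0 .4;-.001 .001 .105 0 .4';python3 -m inch '0 0 0 0 .4;0 0 0 0 .4;0 0 0 0 .4'; python3 -c "
from h import *
go([.5397,.2381,.0485],np.pi/2-.185)"
```

```text
t: 12.57
eef_pos: [0.5399, 0.2372, 0.0689]
eef_rot: [-0.293, -3.127, 0.002]
wrist_force: [-0.2, -0.1, -1.8]
finger_gap: 0.054
gripper_force: 25.0
t: 12.82
eef_pos: [0.5406, 0.239, 0.071]
eef_rot: [0.291, 3.127, 0.001]
wrist_force: [-0.9, 0.2, -2.4]
finger_gap: 0.0538
gripper_force: 25.0
t 12.8167 pos [0.5406 0.239  0.071 ] tilt [0.001 0.   ]
turn deg -0.020428744054896697 alt 179.9795712559451 frac -0.0001702395337908058
shift [ 0.0009 -0.0014  0.03  ] F [-0.94  0.19 -2.41] M [ 0.05 -0.19 -0.05] gap 0.053796202041647645 24.989940728992224 j [-0.09  0.72 -0.64  2.    0.7   0.66  0.19]
```

Already below the rim with no side force. Slowly down to the floor.

```bash
python3 -m inch '.0005 -.001 .007 0 .4;.0005 -.001 .014 0 .4;.0005 -.001 .02 0 .4;.0005 -.001 .025 0 .4;.0005 -.001 .027 0 .4';python3 -m inch '0 0 .001 0 .4;0 0 .002 0 .4;0 0 .003 0 .4;0 0 .003 0 .4'; python3 -c "
from h import *
go([.5397,.2381,.0485],np.pi/2-.185)"
```

```text
t: 13.23
eef_pos: [0.5395, 0.2383, 0.0494]
eef_rot: [-0.29, -3.128, 0.001]
wrist_force: [-0.5, 0.3, -2.0]
finger_gap: 0.0538
gripper_force: 25.0
t: 13.57
eef_pos: [0.5397, 0.2385, 0.0486]
eef_rot: [0.29, 3.128, -0.001]
wrist_force: [-2.7, -1.5, 6.4]
finger_gap: 0.0539
gripper_force: 25.0
t 13.5667 pos [0.5397 0.2385 0.0486] tilt [ 0.001 -0.   ]
turn deg 0.009712611388451364 alt -179.99028738861153 frac 8.09384282370947e-05
shift [-0.0001 -0.0005  0.0001] F [-2.67 -1.55  6.37] M [-0.28  0.36  0.02] gap 0.05386115725802465 24.99043744057417 j [-0.11  0.74 -0.61  2.01  0.74  0.61  0.16]
```

On the floor at the expected height. Release and rise.

```bash
python3 -m inch '0 0 0 0 .6;0 0 0 0 .7;0 0 0 0 .8;0 0 0 0 .8;0 0 0 0 .8';python3 -m inch '0 0 0 0 .8;0 0 -.03 0 .8;0 0 -.08 0 .8;0 0 -.13 0 .8;0 0 -.18 0 .8';python3 -m inch '0 -.05 -.05 0 .8;0 -.1 -.05 0 .8;0 -.15 -.05 0 .8;0 -.2 -.05 0 .8;0 -.25 -.05 0 .8'; python3 -m inch '0 -.05 0 0 .8;0 -.1 0 0 .8;0 -.1 0 0 .8;0 -.1 0 0 .8'; python3 -c "
from h import *
im=arm.snapshot('scene')[:,:,::-1]
cv2.imwrite('pics/end.png',cv2.resize(im[160:335,70:500],(798,325),interpolation=cv2.INTER_CUBIC))"
```

```text
t: 13.98
eef_pos: [0.5398, 0.2385, 0.0478]
eef_rot: [0.29, 3.128, 0.0]
wrist_force: [-0.2, -0.5, 0.1]
finger_gap: 0.0735
gripper_force: 0.0
t: 14.4
eef_pos: [0.5391, 0.2384, 0.184]
eef_rot: [-0.289, -3.127, 0.0]
wrist_force: [0.9, 0.4, 0.9]
finger_gap: 0.0744
gripper_force: 0.0
t: 14.82
eef_pos: [0.5046, 0.0522, 0.2206]
eef_rot: [0.29, 3.128, -0.001]
wrist_force: [0.7, -0.7, 0.5]
finger_gap: 0.0745
gripper_force: 0.0
t: 15.15
eef_pos: [0.491, -0.0221, 0.2202]
eef_rot: [-0.298, -3.127, 0.001]
wrist_force: [-0.1, 1.0, 0.0]
finger_gap: 0.0741
gripper_force: 0.0
```

View pics/end.png

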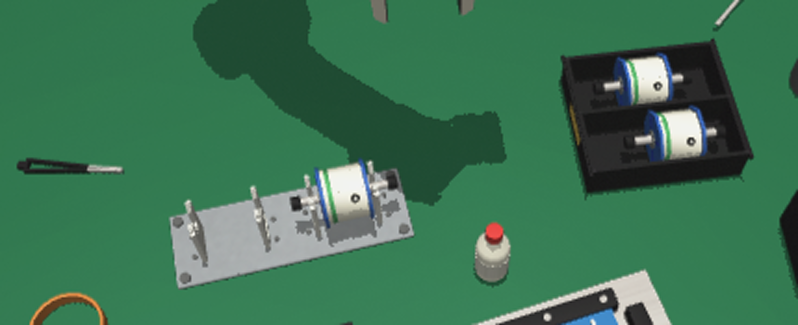

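The light reel lies flat in the free lane (crop 643,80). The full one hangs in both of its slots (345,192), and the bystanders in view are undisturbed.

```bash
python3 -c "
from bench import arm
print(arm.job_done())"
```

```text
the job is handed in; nothing more can be done
None
```

The light reel (about 0.2 kg by feel) lies flat in the tray's free lane, and the other reel, which I did not touch, still hangs by both axle ends. The job was handed in at about 15 s of the 72 s allowed.

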